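# Release a tin from the dispenser and stop it with the other finger

## Robot

A 7-joint arm with a two-finger parallel gripper is mounted at the origin on a cart in front of the work surface, level with it; the furniture and walls round the work are solid. World frame = base frame: x ahead of the robot, y to its left, z up, the work surface at z = 0. Lengths are in mm, angles in rad, forces in N, time in s.
With the tool pointing down it reaches from about 425 to 875 mm from the base axis. Payload 9.9 kg.
Tool frame: the origin (TCP) lies midway between the tips of the shut fingers; the grasp point (between the pads) lies 19 mm behind it; z points along the fingers, y is the line along which they close (so a half turn about z gives the same grasp; the last joint's range is limited). The gripper opens to 85 mm and grips with 20 to 120 N. Pads are 22 mm wide; open, the fingers measure 114 mm over their backs; the gripper's body (76 mm by 85 mm) begins 54 mm behind the grasp point. The pads swing forward as they close: fully open they stand 13 mm farther back than shut.
Start: joints at [1.24, 0.576, 0.025, 1.437, -0.015, 1.129, -0.057], TCP at [164.908, -654.549, 231.289] pointing down, gripper open.
Joint ranges: [-2.76, 2.76], [-0.34, 2.15], [-1.52, 1.57], [0.19, 2.46], [-1.09, 4.23], [0.17, 1.99], [-2.82, 2.82]. Speed limits (rad/s): [2.22, 2.22, 3.01, 3.01, 3.14, 3.14, 3.14].

## Interface

Orientations are given as a rotation vector (axis times angle).
In Python, from plant import status, vision, workorder gives the robot as it stands.
- The arm moves only by the tool jog_arm, never from a script. Its argument "moves" is a list of rows, each an object of numbers: "dx", "dy", "dz": the shift along the world's x, y, z in mm; "twist": the turn about the world's z in rad. A call has 1 to 12 rows; each row shifts and turns the commanded pose from where the row before left it; what a row does not reach is not made up. A row lasts 1/8 s, in which the tool goes at most 62.5 mm and 10.7 degrees, less where a joint would pass 70% of its speed; a pose out of reach is approached as far as the arm can. A call with a gripper value outside its range is refused whole. "grip" is the opening, from 0 (shut) to 1 (fully open), set as the call begins (left out, the last holds). The fingers move at their own pace and stop on an object; "squeeze" is the grip in N (left out, the last holds). Time passes only in rows, so rows that do not move let the fingers close. It gives the time, the measured TCP pose, the force, the opening and the grip force at its end, in the units of the state.
- status.get_state(): the state, without advancing time (a new reading comes with each control period).
- vision.camera(name): name is "side" or "top" or "wrist"; returns a dict with "img" (480x640x3 uint8, blue, green, red), "fx", "fy", "cx", "cy" (pixels), "R" (3x3) and "t" (3): a world point X has camera coordinates R X + t. Camera axes: x right, y down, z forward; pixel columns grow to the right and rows downward; lengths in mm; the calibration is good to about 2 mm. A picture is of the moment at which its call begins. There is no depth.
- workorder.sign_off(): hands the job in; it is judged then, once.
The state is a dict: "time": time; "qpos": joint angles; "dq": joint speeds; "tau": joint torques, N m; "tcp_pos": TCP position; "eef_rot": TCP orientation; "contact_force": force on the tool from outside, world axes, zero at the start; "moment": the same for the moment, N m; "width": finger opening in mm; "grasp_force": force on a finger pad.
Only numpy, scipy, OpenCV 4.12 (cv2) and the standard library are available. Lean on these libraries where they do the work, as an engineer would, in place of code of your own. Each camera call takes 0.05 s, during which the arm holds its last target. There are 200 camera calls.

## Task

With one finger press the paddle of the tin dispenser right down so that its gate lets the tin go, and with the other finger, standing in the chute, stop the popped tin on the lower part of the chute, clear of the gate, before it rolls off the open front. Only touch the tin, gently: do not grip it, lift it or hit it hard, and leave the other things standing where they are. The program finishes while holding: one finger still keeps the paddle down and the tin rests against the other, which keeps it from rolling away.

Things in the scene. Friction and masses are not known exactly. Their poses are not given: they have to be found in the camera images.
- rack: Tin dispenser, a fixed aluminium stand 230 mm long (its x) and 148 mm wide (its y). Origin on the worktop under its centre, z up; its -x end is the open front, facing roughly towards the robot. A straight chute runs along x, centred on y = +30 mm, from the rear plate at x = +115 mm to the open front at x = -115 mm (no stop there). The paddle is right of the chute, at its lower end.
- run_middle (a point): Point on the chute's floor on its centre line, beside the paddle: dispenser frame x = -70, y = +30, z = 31 mm. The floor is 78 mm wide between two 5 mm rails 14 mm above it; floor height = 45 mm + 0.2 x, so it falls towards the front. A finger standing here (within 15 mm), its tip at most 25 mm above this point, stops the tin in the right place.
- gate_top (a point): Middle of the top edge of the steel gate blade, 70 mm wide and 5 mm thick, that comes up through the chute's floor at x = +18.5 mm in the dispenser's frame and stands 14 mm above it. It sinks with the paddle. Behind the tin a light spring pusher (0.8 N, 20 mm stroke) pops the tin forward once the gate sinks; the tin then rolls off the front within one to two seconds.
- paddle (a joint): How far the paddle is pressed, m: 0 up, 0.016 fully down. It slides straight down; the spring needs 1.6 N to start and about 5 N fully down, and lifts it again when let go. The gate sinks by the same amount: it lets the tin go somewhere between 5 and 12 mm and is below the floor when the paddle is fully down.
- paddle_top (a point): Middle of the top of the ribbed grey paddle, 62 mm long (dispenser's x) and 46 mm wide (its y). In the dispenser's frame it is at x = -70, y = -45 mm, 66 mm above the worktop when up and 50 mm when fully down; 75 mm to the right of point run_middle. It moves with the paddle.
- tin_centre (a point): Centre of the food tin, a cylinder 57 mm in diameter and 72 mm long, about 0.2 kg, lying on its side across the chute (axis along the dispenser's y). At the start it waits behind the gate, its centre at about x = +42, y = +30 mm in the dispenser's frame, 82 mm above the worktop.
- tin: The same food tin; origin at the centre of one flat end, z along its axis.
- beaker: Bystander: small unglazed clay beaker, 50 mm wide and 64 mm tall, standing on the left of the dispenser; origin at the centre of its underside.
- spice_jar: Bystander: spice jar with a screw lid, 43 mm wide and 100 mm tall, standing on the left of the dispenser; origin at the centre of its underside.
- garlic: Bystander: bulb of garlic, 60 mm wide and 59 mm tall, standing on the right of the dispenser, behind the paddle; origin at the centre of its underside.
- cup: Bystander: white cup without a handle, 76 mm wide and 85 mm tall, standing behind the dispenser on the right, near the hob and the utensil pot; origin at the centre of its underside.

How it is judged (in metres and radians):
On the way, in this order (a step that is already met when the one before it is completed fails the run):
1. the paddle is pressed down by a finger while the tin still waits behind the gate (value of joint paddle above 0.005 m and contact force between the fingers and paddle above 0.5 N and x of tin_centre in the frame of rack above 0.03 m).
2. the tin has rolled clear of the gate and is stopped on the lower part of the chute by a finger, while the paddle is kept down (x of tin_centre in the frame of rack between -0.075 and -0.008 m and y of tin_centre in the frame of rack between 0.022 and 0.038 m and z of tin_centre in the frame of rack between 0.054 and 0.08 m and linear speed of tin below 0.015 m/s and contact force between the fingers and tin above 0.04 N and value of joint paddle above 0.009 m and contact force between the fingers and paddle above 0.5 N), for 0.3 s.
At the end, for the whole second after the job is handed in: The tin lies across the chute's floor, its centre 8 to 75 mm in front of the dispenser's origin and within 8 mm of the centre line, slower than 15 mm/s, resting against a finger with over 0.04 N, while a finger keeps the paddle over 9 mm down with over 0.5 N (all of step 2); the arm keeps its last pose, push and grip.
It fails at once if the tin rolls off the front of the chute (x of tin_centre in the frame of rack below -0.105 m or height (world z) of tin_centre below 0.045 m).
It fails at once if the tin is lifted or stood up (z of tin_centre in the frame of rack above 0.1 m or angle between the z axis of tin and the y axis of rack, either way round above 0.35 rad).
It fails at once if the tin is gripped or hit hard (over 25 N) (contact force between the fingers and tin above 25 N).
It fails at once if the beaker, spice jar, garlic or cup is moved by more than 20 mm (distance of any of beaker, spice_jar, garlic, cup from where it was at the start of the episode above 0.02 m).
It also fails if it takes over 35 s, if anything falls off the work surface, if the arm or the gripper's body presses on something with over 40 N, if the wrist force passes 120 N, or if a joint passes its speed limit or range.

## Working session

There is one attempt and no reset: what is moved stays moved. The work goes in short steps, Python scripts to look and compute and a tool call to move; the robot and the scene stay as the last step left them, time stands still between calls to the robot, and variables do not carry over. Pictures are saved under pics/ and viewed, at most 10 in all, crops included, and the job is handed in when it is done.

Besides the shell and the picture viewer there is one more tool, called after ">>>" by a JSON object that holds its "name" and its "arguments", one argument or row to a line. jog_arm: Moves the arm, as the interface text tells. Its arguments: {"type":"object","properties":{"moves":{"type":"array","items":{"type":"object","properties":{"dx":{"type":"number"},"dy":{"type":"number"},"dz":{"type":"number"},"twist":{"type":"number"}}}},"grip":{"type":"number"},"squeeze":{"type":"number"}},"required":["moves"]}

```bash
mkdir -p pics
python3 - <<'E'
from plant import status, vision
import cv2,numpy as np
s=status.get_state();print({k:np.round(v,3) for k,v in s.items()})
for n in("top","side"):
    c=vision.camera(n);cv2.imwrite(f"pics/{n}0.png",c["img"])
    print(n,c["fx"],c["cx"],c["cy"],np.round(-c["R"].T@c["t"],1),np.round(c["R"],3).tolist())
E
```

```text
{'time': np.float64(0.0), 'qpos': array([ 1.24 ,  0.576,  0.025,  1.438, -0.015,  1.129, -0.057]), 'dq': array([ 0.001,  0.001, -0.002,  0.001,  0.   ,  0.001, -0.001]), 'tau': array([-0.0000e+00, -7.6578e+01,  2.2510e+00, -2.8597e+01,  1.5000e-02,
        1.3000e-02,  0.0000e+00]), 'tcp_pos': array([ 164.802, -654.126,  230.482]), 'eef_rot': array([-3.116, -0.387,  0.   ]), 'contact_force': array([ 0.399, -0.022,  0.564]), 'moment': array([ 0.006,  0.04 , -0.042]), 'grasp_force': np.float64(0.0), 'width': np.float64(85.133)}
top 570.4865027863996 324.5565151198736 238.9443721766647 [ 451.7  168.6 1166.8] [[-0.018, -1.0, -0.007], [-0.984, 0.019, -0.176], [0.176, 0.003, -0.984]]
side 547.1626765385074 326.48700256068105 238.63119089648902 [ 579.3 -557.8  759.2] [[0.994, -0.112, 0.013], [-0.069, -0.697, -0.714], [0.089, 0.708, -0.7]]
```

View pics/top0.png

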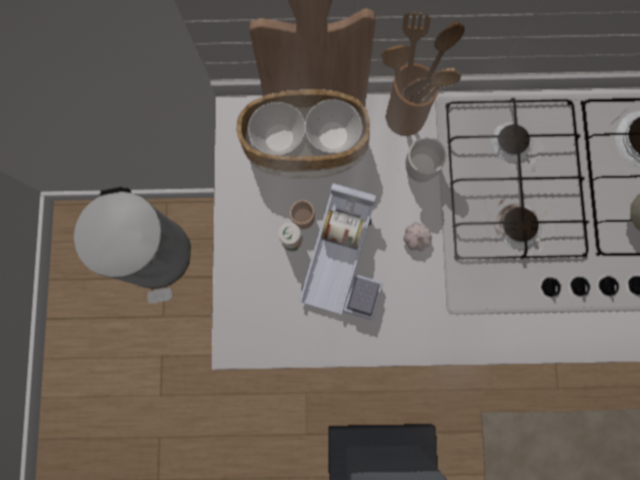

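View pics/side0.png

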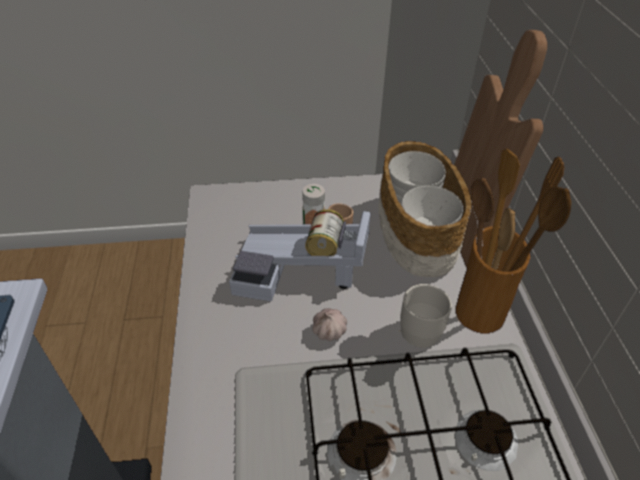

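The top view shows the rack with its rear plate near (352,195) and front near (325,305). The paddle is at (364,295) and the tin at (343,229). The side view shows the paddle at (256,268) and the tin at (325,232). I'll enlarge both to pick out features.

Run:
```python
import cv2,numpy as np
a=cv2.imread("pics/top0.png")[175:325,270:400];b=cv2.imread("pics/side0.png")[190:310,220:390]
a=cv2.resize(a,None,fx=4,fy=4,interpolation=2)[:600];b=cv2.resize(b,None,fx=4,fy=4,interpolation=2)
cv2.imwrite("pics/topc.png",np.clip(a*1.5,0,255));cv2.imwrite("pics/sidec.png",np.clip(b*1.5,0,255))
for n,(x0,x1,y0,y1) in {"top":(335,390,270,325),"side":(225,290,245,305)}.items():
    g=cv2.cvtColor(cv2.imread(f"pics/{n}0.png"),6)[y0:y1,x0:x1]
    for th in(70,90,110):
        m=(g<th).astype(np.uint8);k,l,st,ce=cv2.connectedComponentsWithStats(m)
        for i in range(1,k):
            if st[i,4]>60: print(n,th,st[i]+[x0,y0,0,0,0],ce[i]+[x0,y0],cv2.minAreaRect(np.argwhere(l==i)[:,::-1].astype(np.float32)))
```

```text
top 90 [348 277  30  39 177] [360.79661017 302.61016949] ((27.79412078857422, 26.323530197143555), (26.436382293701172, 34.1975212097168), 14.03624439239502)
top 110 [ 340  270   44   55 1553] [363.89053445 301.68963297] ((26.5, 27.0), (54.0, 43.0), 90.0)
side 70 [232 264  43  20 468] [252.94230769 275.85897436] ((28.0, 28.5), (19.0, 42.0), 90.0)
side 90 [ 225  250   53   55 1551] [249.38942618 275.96324952] ((24.468524932861328, 34.966224670410156), (45.760379791259766, 55.64482498168945), 13.324532508850098)
side 90 [275 265  15  29 337] [283.33531157 280.47477745] ((57.0, 34.0), (28.0, 14.0), 90.0)
side 110 [ 225  245   65   60 2736] [255.53143275 278.63888889] ((32.0, 29.5), (59.0, 64.0), 90.0)[ WARN:0@0.032] global loadsave.cpp:1063 imwrite_ Unsupported depth image for selected encoder is fallbacked to CV_8U.
```

View pics/topc.png

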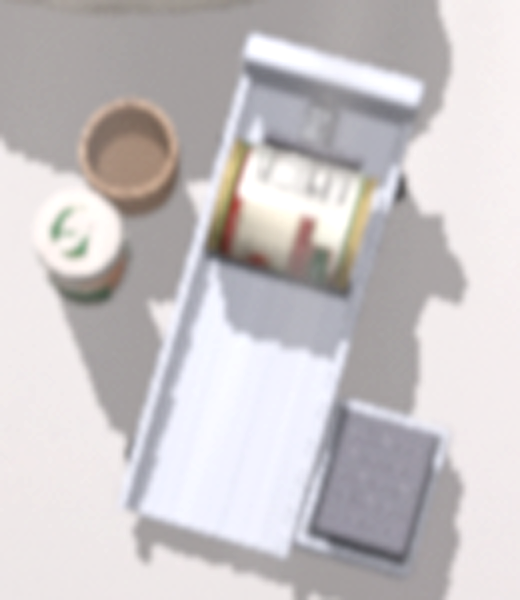

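View pics/sidec.png

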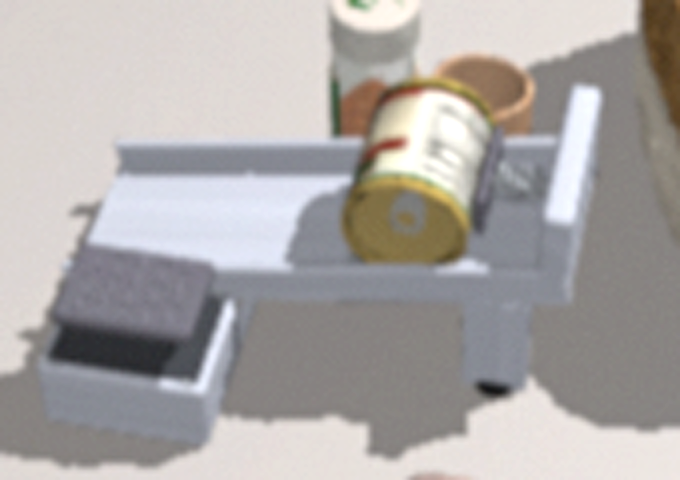

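The crops show the paddle-top corners clearly in both views. The chute front corners are at (125,506) and (293,555) in the top crop. I'll fit the rack's x, y and yaw from these known points.

```bash
cat > h.py <<'E'
import numpy as np
from scipy.optimize import least_squares
from scipy.spatial.transform import Rotation as R
def proj(c,X):
    p=np.asarray(X)@c["R"].T+c["t"];return np.c_[c["fx"]*p[:,0]/p[:,2]+c["cx"],c["fy"]*p[:,1]/p[:,2]+c["cy"]]
def w(q,P):
    P=np.array(P,float);cs,sn=np.cos(q[2]),np.sin(q[2])
    return np.c_[q[0]+cs*P[:,0]-sn*P[:,1],q[1]+sn*P[:,0]+cs*P[:,1],P[:,2]]
E
python3 - <<'E'
from h import *
from plant import vision
t=vision.camera("top");s=vision.camera("side")
pad=[(-39,-22,66),(-39,-68,66),(-101,-68,66),(-101,-22,66)]
T=np.array([(348,408),(442,432),(405,550),(317,526),(125,506),(293,555)])/4+[270,175]
TP=pad+[(-115,74,36),(-115,-14,36)]
S=np.array([(218,265),(195,338),(52,318),(85,248)])/4+[220,190]
ob=[(t,T,TP),(s,S,pad)]
def fit(o):
    f=lambda q:np.concatenate([(proj(c,w(q,P))-u).ravel() for c,u,P in o])
    r=least_squares(f,[600,140,-.2]);return r.x,f(r.x).reshape(-1,2)
for o in(ob,ob[:1],ob[1:]):
    q,e=fit(o);print(np.round(q,3),np.round(e,1).tolist())
q,_=fit(ob);print("pad,run,tin",w(q,[(-70,-45,50),(-70,30,31),(42,30,82)]).round(1).tolist())
print((proj(t,w(q,[(42,30,82),(18.5,30,62)]))-[270,175])*4,(proj(s,w(q,[(42,-6,82)]))-[220,190])*4)
E
```

```text
[ 6.17310e+02  1.19231e+02 -2.94000e-01] [[0.7, -0.7], [0.2, -0.2], [1.1, 1.4], [-0.0, 0.8], [-1.3, 0.2], [-0.4, 0.2], [1.0, -0.4], [0.0, 0.6], [0.5, 0.4], [0.0, -1.1]]
[ 6.17871e+02  1.19543e+02 -2.91000e-01] [[0.6, -1.0], [0.1, -0.6], [1.1, 1.0], [-0.1, 0.5], [-1.4, 0.1], [-0.4, -0.1]]
[ 6.16477e+02  1.19740e+02 -2.86000e-01] [[0.5, -0.5], [-0.2, 0.6], [0.1, 0.6], [-0.5, -0.9]]
pad,run,tin [[537.3, 96.4, 50.0], [559.0, 168.2, 31.0], [666.2, 135.8, 82.0]]
[[292.8405266  212.27484639]
 [279.02288863 265.35191372]] [[410.88389935 237.61631166]]
```

>>> {"name": "jog_arm", "arguments": {
  "moves": [
    {"dx": 38, "dy": 34, "twist": 0.13},
    {"dx": 38, "dy": 34, "twist": 0.13},
    {"dx": 38, "dy": 34, "twist": 0.13},
    {"dx": 38, "dy": 34, "twist": 0.13},
    {"dx": 38, "dy": 34, "twist": 0.13},
    {"dx": 38, "dy": 34, "twist": 0.13},
    {"dx": 12, "dy": 40, "twist": 0.13},
    {"dx": 12, "dy": 40, "twist": 0.13},
    {"dx": 12, "dy": 40, "twist": 0.13},
    {"dx": 12, "dy": 40, "twist": 0.13}
  ],
  "grip": 0.73
}}

```text
validation failed for argument at $.mo...
```

>>> {"name": "jog_arm", "arguments": {
  "moves": [
    {"dx": 12, "dy": 42, "twist": 0.13},
    {"dx": 12, "dy": 42, "twist": 0.13},
    {"dx": 12, "dy": 42, "twist": 0.13},
    {"dx": 12, "dy": 42, "twist": 0.13},
    {"dx": 12, "dy": 42, "twist": 0.13},
    {"dx": 12, "dy": 42, "twist": 0.13},
    {"dx": 12, "dy": 42, "twist": 0.13},
    {"dx": 12, "dy": 42, "twist": 0.13},
    {"dx": 12, "dy": 42, "twist": 0.13},
    {"dx": 7, "dy": 42, "twist": 0.13},
    {},
    {}
  ]
}}

```text
validation failed for argument at $.mo...
```

>>> {"name": "jog_arm", "arguments": {
  "moves": [
    {"dx": 38, "dy": 34, "dz": 0, "twist": 0.13},
    {"dx": 38, "dy": 34, "dz": 0, "twist": 0.13},
    {"dx": 38, "dy": 34, "dz": 0, "twist": 0.13},
    {"dx": 38, "dy": 34, "dz": 0, "twist": 0.13},
    {"dx": 38, "dy": 34, "dz": 0, "twist": 0.13},
    {"dx": 38, "dy": 34, "dz": 0, "twist": 0.13},
    {"dx": 12, "dy": 40, "dz": 0, "twist": 0.13},
    {"dx": 12, "dy": 40, "dz": 0, "twist": 0.13},
    {"dx": 12, "dy": 40, "dz": 0, "twist": 0.13},
    {"dx": 12, "dy": 40, "dz": 0, "twist": 0.13}
  ],
  "grip": 0.73
}}

```text
time: 1.45
tcp_pos: [441.1, -289.3, 231.3]
eef_rot: [2.243, 2.199, -0.0]
contact_force: [0.1, -1.0, 0.6]
width: 62.3
grasp_force: 0.0
```

>>> {"name": "jog_arm", "arguments": {
  "moves": [
    {"dx": 12, "dy": 42, "dz": 0, "twist": 0.13},
    {"dx": 12, "dy": 42, "dz": 0, "twist": 0.13},
    {"dx": 12, "dy": 42, "dz": 0, "twist": 0.13},
    {"dx": 12, "dy": 42, "dz": 0, "twist": 0.13},
    {"dx": 12, "dy": 42, "dz": 0, "twist": 0.13},
    {"dx": 12, "dy": 42, "dz": 0, "twist": 0.13},
    {"dx": 12, "dy": 42, "dz": 0, "twist": 0.13},
    {"dx": 12, "dy": 42, "dz": 0, "twist": 0.13},
    {"dx": 12, "dy": 42, "dz": 0, "twist": 0.13},
    {"dx": 7, "dy": 42, "dz": 0, "twist": 0.13},
    {"dx": 0, "dy": 0, "dz": -30, "twist": 0},
    {"dx": 0, "dy": 0, "dz": -30, "twist": 0}
  ]
}}

```text
time: 2.95
tcp_pos: [556.0, 130.1, 170.5]
eef_rot: [0.46, 3.107, 0.0]
contact_force: [-0.4, -0.7, -0.7]
width: 62.2
grasp_force: 0.0
```

>>> {"name": "jog_arm", "arguments": {
  "moves": [
    {"dx": 0, "dy": 0, "dz": -30, "twist": 0},
    {"dx": 0, "dy": 0, "dz": -30, "twist": 0},
    {"dx": 0, "dy": 0, "dz": -20, "twist": 0},
    {"dx": 0, "dy": 0, "dz": 0, "twist": 0}
  ]
}}

```text
time: 3.45
tcp_pos: [555.0, 129.0, 90.0]
eef_rot: [-0.461, -3.105, 0.002]
contact_force: [0.2, -0.3, 0.3]
width: 62.5
grasp_force: 0.0
```

Run:
```python
from h import *
from plant import status,vision
import cv2
s=status.get_state();M=R.from_rotvec(s["eef_rot"]).as_matrix();print(np.round(s["qpos"],2),M.round(3).tolist(),s["tcp_pos"].round(1))
print(np.arctan2(M[1,1],M[0,1]))
a=vision.camera("top")["img"][175:325,270:400];b=vision.camera("side")["img"][170:320,220:390]
im=np.hstack([cv2.resize(x,(int(x.shape[1]*2.6),390),interpolation=2) for x in(a,b)])
cv2.imwrite("pics/near.png",cv2.convertScaleAbs(im,alpha=1.5))
```

```text
[ 0.11  0.65 -0.67  1.87  0.54  0.81  0.44] [[-0.957, 0.29, -0.003], [0.29, 0.957, -0.001], [0.002, -0.002, -1.0]] [555. 129.  90.]
1.2761964062454751
```

View pics/near.png

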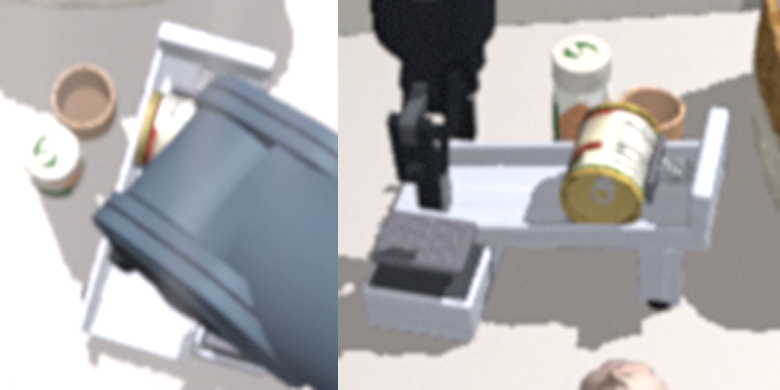

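The finger tips hang above the paddle and the chute, and the tin still waits behind the gate. In the side half, the near tip is at about (432,205) over the paddle. I'll lower onto the paddle now.

>>> {"name": "jog_arm", "arguments": {
  "moves": [
    {"dx": 0, "dy": 0, "dz": -8, "twist": 0},
    {"dx": 0, "dy": 0, "dz": -8, "twist": 0},
    {"dx": 0, "dy": 0, "dz": -6, "twist": 0},
    {"dx": 0, "dy": 0, "dz": 0, "twist": 0}
  ]
}}

```text
time: 4.05
tcp_pos: [555.6, 129.3, 68.7]
eef_rot: [-0.461, -3.107, 0.001]
contact_force: [-0.8, -0.8, -0.2]
width: 62.2
grasp_force: 0.0
```

Run:
```python
from h import *
from plant import status,vision
import cv2
c=vision.camera("side")
print((proj(c,w([617.3,119.2,-.293],[(-62,-46,66),(-62,-46,76)]))-[220,170])*4)
b=c["img"][170:320,220:390]
cv2.imwrite("pics/s2.png",cv2.convertScaleAbs(cv2.resize(b,None,fx=4,fy=4,interpolation=2),alpha=1.6))
```

```text
[[156.33812416 375.53174385]
 [154.62088967 359.60460971]]
```

View pics/s2.png

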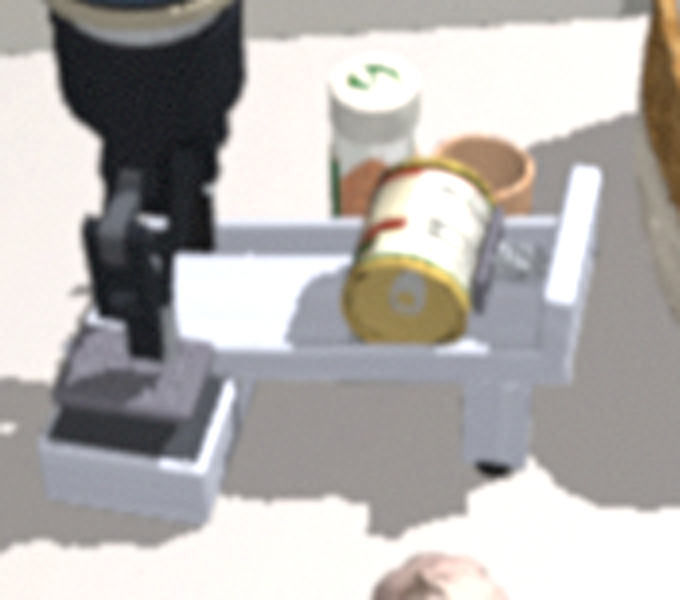

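The near finger tip, at about (150,360), is roughly 10 mm above the paddle, and the tin is still behind the gate. Next comes a slow press.

>>> {"name": "jog_arm", "arguments": {
  "moves": [
    {"dx": 0, "dy": 0, "dz": -6, "twist": 0},
    {"dx": 0, "dy": 0, "dz": -4, "twist": 0},
    {"dx": 0, "dy": 0, "dz": -2, "twist": 0},
    {"dx": 0, "dy": 0, "dz": -2, "twist": 0},
    {"dx": 0, "dy": 0, "dz": 0, "twist": 0}
  ]
}}

```text
time: 4.72
tcp_pos: [555.9, 129.5, 55.2]
eef_rot: [-0.461, -3.107, -0.0]
contact_force: [-0.5, -0.3, -0.8]
width: 62.7
grasp_force: 0.0
```

>>> {"name": "jog_arm", "arguments": {
  "moves": [
    {"dx": 0, "dy": 0, "dz": -2, "twist": 0},
    {"dx": 0, "dy": 0, "dz": -2, "twist": 0},
    {"dx": 0, "dy": 0, "dz": 0, "twist": 0}
  ]
}}

```text
time: 5.1
tcp_pos: [555.9, 129.5, 51.1]
eef_rot: [-0.461, -3.107, -0.0]
contact_force: [0.2, -0.2, 0.5]
width: 62.1
grasp_force: 0.2
```

Run:
```python
from plant import status,vision
import cv2
b=vision.camera("side")["img"][170:320,220:390]
cv2.imwrite("pics/s3.png",cv2.convertScaleAbs(cv2.resize(b,None,fx=4,fy=4,interpolation=2),alpha=1.6))
print(status.get_state()["contact_force"])
```

```text
[0.39033629 0.38325458 0.0894018 ]
```

View pics/s3.png

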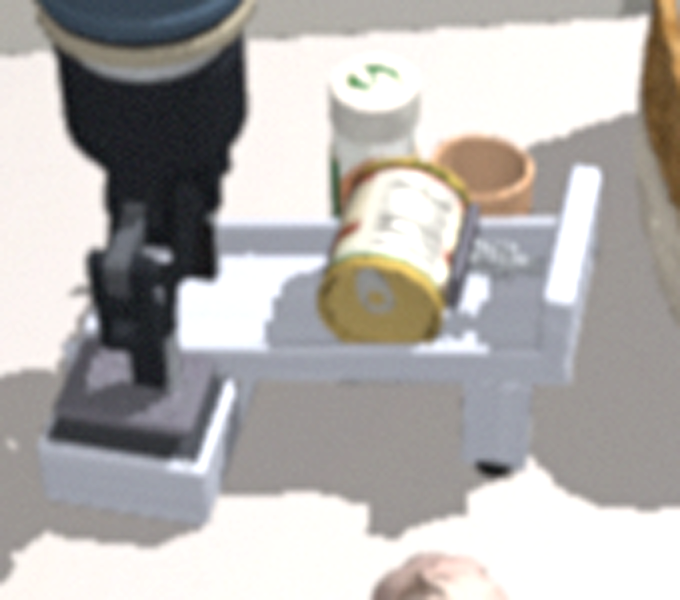

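The paddle is about 7 mm down, and the tin has moved forward about 10 mm onto the lowered gate, near (385,255). I'll finish the press.

>>> {"name": "jog_arm", "arguments": {
  "moves": [
    {"dx": 0, "dy": 0, "dz": -2, "twist": 0},
    {"dx": 0, "dy": 0, "dz": -2, "twist": 0},
    {"dx": 0, "dy": 0, "dz": -2, "twist": 0},
    {"dx": 0, "dy": 0, "dz": -1.5, "twist": 0},
    {"dx": 0, "dy": 0, "dz": 0, "twist": 0},
    {"dx": 0, "dy": 0, "dz": 0, "twist": 0},
    {"dx": 0, "dy": 0, "dz": 0, "twist": 0},
    {"dx": 0, "dy": 0, "dz": 0, "twist": 0},
    {"dx": 0, "dy": 0, "dz": 0, "twist": 0},
    {"dx": 0, "dy": 0, "dz": 0, "twist": 0}
  ]
}}

```text
time: 6.4
tcp_pos: [555.9, 129.5, 44.3]
eef_rot: [0.461, 3.107, -0.0]
contact_force: [-2.6, -1.0, 10.2]
width: 62.2
grasp_force: 5.1
```

Run:
```python
from plant import status,vision
from h import *
import cv2
c=vision.camera("side");b=c["img"][170:320,220:390]
print((proj(c,w([617.3,119.2,-.293],[(-8,-6,72),(-20,-6,69.5),(-40,-6,65.5)]))-[220,170])*4)
cv2.imwrite("pics/s4.png",cv2.convertScaleAbs(cv2.resize(b,None,fx=4,fy=4,interpolation=2),alpha=1.6))
print(status.get_state()["contact_force"])
```

```text
[[298.78828464 317.91234352]
 [272.33895856 318.14434138]
 [228.62405396 318.26430328]]
[-1.68269705 -0.77996927  9.16461644]
```

View pics/s4.png

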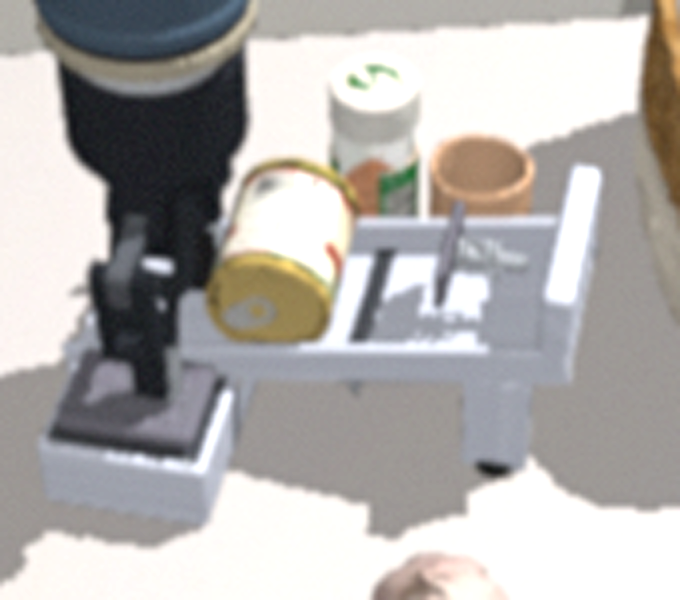

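The tin is stopped against the chute finger, with its end centre near (271,298), so x ≈ −20 mm. The gate is fully sunk and the paddle is down. I'll check that it is still before handing in.

>>> {"name": "jog_arm", "arguments": {
  "moves": [
    {"dx": 0, "dy": 0, "dz": 0, "twist": 0},
    {"dx": 0, "dy": 0, "dz": 0, "twist": 0},
    {"dx": 0, "dy": 0, "dz": 0, "twist": 0},
    {"dx": 0, "dy": 0, "dz": 0, "twist": 0}
  ]
}}

```text
time: 6.95
tcp_pos: [555.9, 129.5, 44.3]
eef_rot: [0.461, 3.107, -0.0]
contact_force: [-2.1, -0.4, 10.2]
width: 62.9
grasp_force: 5.1
```

Run:
```python
from plant import status,vision,workorder
import cv2,numpy as np
p=cv2.resize(vision.camera("side")["img"][170:320,220:390],None,fx=4,fy=4,interpolation=2)
p=cv2.convertScaleAbs(p,alpha=1.6);q=cv2.imread("pics/s4.png")
f=lambda a:np.float32(cv2.cvtColor(a[150:350,200:360],6))
sh=cv2.phaseCorrelate(f(q),f(p))
print(sh,status.get_state()["contact_force"])
if abs(sh[0][0])<2 and abs(sh[0][1])<2: print(workorder.sign_off())
```

```text
((0.018895285144580498, -0.02040445281193115), 0.8158311326503753) [-3.1001928  -1.61468657  9.78965388]
the job is handed in; nothing more can be done
None
```

The job is handed in, with no verdict returned: one finger holds the paddle down with about 10 N on the tool, and the tin rests still against the other finger, its centre about 20 mm in front of the dispenser's origin by camera estimate.

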